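# Unstack the check weights into their storage cups

## Task

The balance's four check weights have been left stacked on its pan. Take the stack apart and put each weight away in the storage cup of its own size, smallest weight in the smallest cup and so on up to the largest, standing flat on the cup's floor. Keep the weights upright all the time and set them down gently; do not drop them.

Things in the scene. Friction and masses are not known exactly. Their poses are not given: they have to be found in the camera images.
- balance: small white bench balance, fixed, 120 x 100 x 37 mm, grey display panel at its front (-x) end; round steel pan 92 mm wide, its top 46 mm above the bench. Origin on the bench plane under the pan's centre, z up; front end 70 mm, back end 50 mm from it. The four weights start stacked on the pan, largest lowest, each centred within some mm on the one below; stack top 162 mm above the bench
- weight_a: the smallest check weight: plain solid steel cylinder, diameter 22 mm, height 26 mm, about 0.06 kg; starts on top of the stack, standing on the second smallest weight. Origin at the centre of its underside, z up along its axis
- weight_b: the second smallest check weight: plain solid steel cylinder, diameter 33 mm, height 28 mm, about 0.12 kg; starts standing on the second largest weight. Origin at the centre of its underside, z up along its axis
- weight_c: the second largest check weight: plain solid steel cylinder, diameter 46 mm, height 30 mm, about 0.25 kg; starts standing on the largest weight. Origin at the centre of its underside, z up along its axis
- weight_d: the largest check weight: plain solid steel cylinder, diameter 62 mm, height 32 mm, about 0.5 kg; starts at the bottom of the stack, standing on the balance pan. Origin at the centre of its underside, z up along its axis
- cup_a: the smallest storage cup, for the smallest weight: shallow round black plastic cup with a grey felt floor, fixed on the bench, outer diameter 48 mm, inner diameter 40 mm (the weight's diameter + 18), floor 3 mm above the bench, rim only 9 mm above the bench, so that a seated weight stands well proud of it. Origin on the bench plane at its centre, z up
- cup_b: the second smallest storage cup, for the second smallest weight: shallow round black plastic cup with a grey felt floor, fixed on the bench, outer diameter 59 mm, inner diameter 51 mm (the weight's diameter + 18), floor 3 mm above the bench, rim only 9 mm above the bench, so that a seated weight stands well proud of it. Origin on the bench plane at its centre, z up
- cup_c: the second largest storage cup, for the second largest weight: shallow round black plastic cup with a grey felt floor, fixed on the bench, outer diameter 72 mm, inner diameter 64 mm (the weight's diameter + 18), floor 3 mm above the bench, rim only 9 mm above the bench, so that a seated weight stands well proud of it. Origin on the bench plane at its centre, z up
- cup_d: the largest storage cup, for the largest weight: shallow round black plastic cup with a grey felt floor, fixed on the bench, outer diameter 88 mm, inner diameter 80 mm (the weight's diameter + 18), floor 3 mm above the bench, rim only 9 mm above the bench, so that a seated weight stands well proud of it. Origin on the bench plane at its centre, z up

How it is judged:
By the outcome, as a careful person would: the job done as asked, in the order asked, and still so for the second after the job is handed in, with the robot touching nothing.
It also fails if it takes over 115 s, if anything falls off the work surface, if the arm or the gripper's body presses on something with over 40 N, if the wrist force passes 120 N, or if a joint passes its speed limit or range.

## Robot

A 6-joint arm with a two-finger parallel gripper is mounted at the origin on a cart in front of the work surface, level with it; the furniture and walls round the work are solid. World frame = base frame: x ahead of the robot, y to its left, z up, the work surface at z = 0. Lengths are in m, angles in degrees, forces in N, time in s.
With the tool pointing down it reaches from about 0.35 to 0.775 m from the base axis. Payload 7.3 kg.
Tool frame: the origin (TCP) lies at the very end of the fingers, on their centre line; the grasp point (between the pads) lies 19 mm behind it (env.grasp_offset is the distance from the TCP to the grasp point, in m); z points along the fingers, y is the line along which they close (so a half turn about z gives the same grasp; the last joint's range is limited). The gripper opens to 92 mm and grips with 3 to 60 N. Pads are 19 mm wide; open, the fingers measure 130 mm over their backs; the gripper's body (75 mm by 190 mm) begins 47 mm behind the grasp point.
Start: joints at [54.717, 19.595, 87.324, -0, 73.075, -8.365], TCP at [0.238, 0.468, 0.227] pointing down, gripper open.
Joint ranges: [-145.02, 145.02], [-44.19, 115.74], [2.07, 154.8], [-57.11, 237.11], [16.16, 152.29], [-177.93, 177.93]. Speed limits (degrees/s): [147.25, 147.25, 180, 180, 180, 180].

## Interface

Orientations are given as a 3x3 rotation matrix whose columns are the frame's x, y, z axes.
In Python, from bench import env, release, close, planner, viewer, ticket, monitor gives the robot as it stands. Calls block until the motion is done:
- env.move_to(position, orientation): joint-space move of the TCP to a pose.
- env.line_to(position, ori=None, vel=0.15): straight line of the TCP; ori=None keeps the orientation; vel is the mean speed in m/s.
- env.move_joints(angles): joint-space move.
- release() and close(strength=None): open the fingers fully, or close them until they stop; strength is the grip in N (None keeps the last).
- env.wait(seconds).
- planner.solve_ik(position, orientation): joint angles nearest the present ones, or None.
- viewer.camera(name): name is "scene" or "top" or "wrist"; returns the picture (420x560x3 uint8, red, green, blue); there is no depth.
- viewer.camera_model(name): a dict with "K" (3x3 intrinsics, pixels), "k1" (the pictures are not rectified: a ray, as slopes to the right and down, at radius r is drawn at 1 + k1 r^2 times it, then the intrinsics apply), "world_from_camera" (4x4, takes a point from camera to world coordinates). Camera axes: x right, y up, looking along -z (the intrinsics and any distortion apply to the point x, -y, -z); pixel columns grow to the right and rows downward; lengths in m; the calibration is good to about 2 mm. A picture is of the moment at which its call begins: read the wrist's pose just before it. camera_model takes no time and is no camera call; for the wrist camera it gives the pose at the moment of the call.
A pose or a line that the arm cannot do raises env.Unreachable and nothing moves.
- ticket.job_done(): hands the job in; it is judged then, once.
Readings, each from a call of its own:
- monitor.read_time(): time.
- monitor.read_q(): joint angles.
- monitor.read_joint_vel(): joint speeds.
- monitor.read_joint_efforts(): joint torques, N m.
- monitor.read_tcp_pos(): TCP position.
- monitor.read_ee_rot(): TCP orientation.
- monitor.read_force(): force on the tool from outside, world axes, zero at the start.
- monitor.read_torque(): the same for the moment, N m.
- monitor.read_grip_width(): finger opening in m.
- monitor.read_gripper_force(): force on a finger pad.
Only numpy, scipy, OpenCV 4.12 (cv2) and the standard library are available. Lean on these libraries where they do the work, as an engineer would, in place of code of your own. Each camera call takes 0.05 s, during which the arm holds its last target. There are 200 camera calls.

## Working session

There is one attempt and no reset: what is moved stays moved. The work goes in short steps, each a Python script; the robot and the scene stay as the last script left them, time stands still between calls to the robot, and variables do not carry over. Pictures are saved under pics/ and viewed, at most 14 in all, crops included, and the job is handed in when it is done.

```bash
ls; mkdir -p pics; python3 - <<'E'
from bench import *
import cv2
for n in("scene","top"):
    cv2.imwrite(f"pics/{n}0.png",viewer.camera(n)[:,:,::-1])
    m=viewer.camera_model(n);print(n,m)
print(monitor.read_time(),env.grasp_offset,monitor.read_grip_width())
E
```

```text
pics
scene {'K': array([[487.77376123,   0.        , 272.91900242],
       [  0.        , 487.77376123, 213.83060364],
       [  0.        ,   0.        ,   1.        ]]), 'k1': -0.09012404303661065, 'world_from_camera': array([[ 0.70024048,  0.46931365, -0.5379665 ,  0.05292325],
       [-0.71388578,  0.45449972, -0.5327261 , -0.3357278 ],
       [-0.00551001,  0.75708302,  0.65329545,  0.66515261],
       [ 0.        ,  0.        ,  0.        ,  1.        ]])}
top {'K': array([[397.69768529,   0.        , 277.7514807 ],
       [  0.        , 397.69768529, 204.0376699 ],
       [  0.        ,   0.        ,   1.        ]]), 'k1': -0.032700631570682384, 'world_from_camera': array([[-2.21182585e-02,  9.98349400e-01, -5.30024402e-02,
         4.51050144e-01],
       [-9.99755344e-01, -2.20771993e-02,  1.36009778e-03,
         8.68412746e-02],
       [ 1.87707363e-04,  5.30195558e-02,  9.98593457e-01,
         9.51285377e-01],
       [ 0.00000000e+00,  0.00000000e+00,  0.00000000e+00,
         1.00000000e+00]])}
0.1 0.0188 0.09166842231468222
```

View pics/scene0.png

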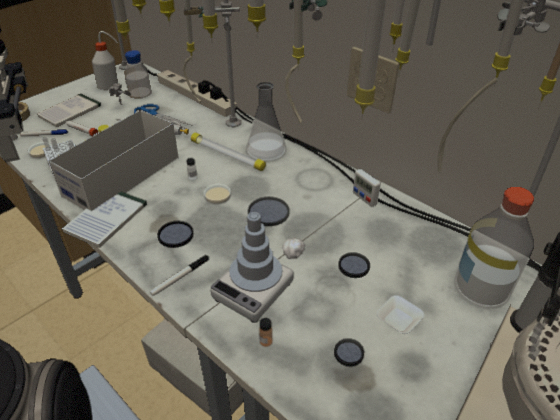

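View pics/top0.png

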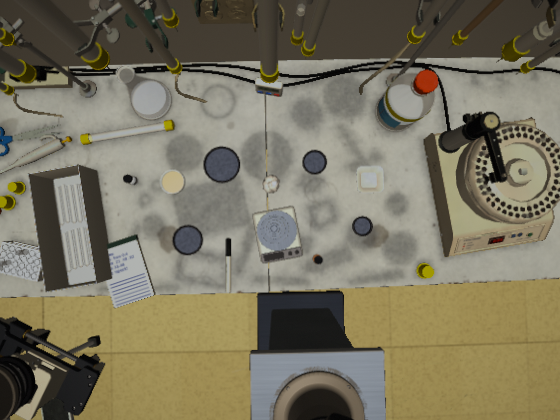

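Scene: the stack stands on the balance near (256,255), with small bottle (265,332) and cups around it. Top: cups d (221,164), c (188,240), b (315,161), a (362,226); balance pan near (278,230).

```bash
cat > h.py <<'E'
from bench import env, release, close, planner, viewer, ticket, monitor
import numpy as np, cv2
def ray(m,uv):
    K=m["K"];p=np.array([[uv]],float)
    s=cv2.undistortPoints(p,K,np.array([m["k1"],0,0,0,0.]))[0,0]
    T=m["world_from_camera"]
    return T[:3,3],T[:3,:3]@np.array([s[0],-s[1],-1])
def onz(m,uv,z):
    o,d=ray(m,uv); return o+d*(z-o[2])/d[2]
def pix(m,P):
    T=m["world_from_camera"];c=T[:3,:3].T@(np.array(P)-T[:3,3])
    s=np.array([c[0],-c[1]])/-c[2]; s=s*(1+m["k1"]*(s@s)); return m["K"][:2,:2]@s+m["K"][:2,2]
def R(a): # tool down, y axis (closing) at angle a deg
    a=np.radians(a);y=np.array([np.cos(a),np.sin(a),0]);z=np.array([0,0,-1.]);return np.c_[np.cross(y,z),y,z]
E
python3 - <<'E'
from h import *
im={n:cv2.imread(f"pics/{n}0.png") for n in("scene","top")}
seeds={"top":dict(d=(221,164),c=(188,240),b=(315,161),a=(362,226)),"scene":dict(d=(269,211),c=(176,234),b=(354,265),a=(349,352))}
for n in im:
    m=viewer.camera_model(n)
    v=im[n].max(2)
    for k,s in seeds[n].items():
        mask=(v<105).astype(np.uint8)
        mask[:, :]&=cv2.circle(np.zeros_like(v),s,32,1,-1)
        cs,_=cv2.findContours(mask,cv2.RETR_EXTERNAL,cv2.CHAIN_APPROX_NONE)
        c=max(cs,key=cv2.contourArea)
        W=np.array([onz(m,p[0].astype(float),.006)[:2] for p in c],np.float32)
        (cx,cy),r=cv2.minEnclosingCircle(W)
        print(n,k,(cx,cy),"diam",2*r, "area diam",2*np.sqrt(cv2.contourArea(W)/np.pi), W.min(0).round(3),W.max(0).round(3))
print(onz(viewer.camera_model("top"),(278,230),.15), monitor.read_ee_rot())
a=cv2.resize(im["scene"][195:325,200:310],None,fx=4.5,fy=4.5,interpolation=cv2.INTER_CUBIC)
cv2.imwrite("pics/c1.png",a)
wm=viewer.camera_model("wrist");print(wm["K"],wm["k1"],wm["world_from_camera"])
E
```

```text
scene d (0.5825760364532471, 0.2176726758480072) diam 0.11875133961439133 area diam 0.08966674284172645 [0.527 0.17 ] [0.642 0.263]
scene c (0.41899675130844116, 0.30001330375671387) diam 0.08182083070278168 area diam 0.07561022739154839 [0.38  0.261] [0.456 0.34 ]
scene b (0.5966152548789978, -0.005180967506021261) diam 0.06581372767686844 area diam 0.06075661224204468 [ 0.564 -0.037] [0.629 0.025]
scene a (0.43051135540008545, -0.12313839793205261) diam 0.07897572219371796 area diam 0.056590939546467274 [ 0.392 -0.151] [ 0.467 -0.091]
top d (0.5988656282424927, 0.2190636396408081) diam 0.0902986079454422 area diam 0.08684656113863448 [0.554 0.176] [0.644 0.263]
top c (0.42162683606147766, 0.30237603187561035) diam 0.07530954480171204 area diam 0.07191642497151854 [0.387 0.267] [0.458 0.339]
top b (0.6002389788627625, -0.003830459900200367) diam 0.06029803305864334 area diam 0.057513027643598454 [ 0.571 -0.032] [0.629 0.025]
top a (0.4325699210166931, -0.11906468123197556) diam 0.07365711778402328 area diam 0.05612617675993133 [ 0.399 -0.146] [ 0.468 -0.089]
[0.44129908 0.08640668 0.15      ] [[-8.91662069e-01  4.52700949e-01 -7.78236183e-04]
 [ 4.52701578e-01  8.91661398e-01 -1.11053352e-03]
 [ 1.91183584e-04 -1.34252936e-03 -9.99999081e-01]]
[[305.12028335   0.         280.8998139 ]
 [  0.         305.12028335 209.14608289]
 [  0.           0.           1.        ]] 0.000151977394209957 [[ 0.45284974 -0.85980734 -0.23592041  0.17326983]
 [ 0.89158615  0.43637738  0.1210327   0.5002515 ]
 [-0.00111447 -0.265153    0.96420571  0.3832156 ]
 [ 0.          0.          0.          1.        ]]
```

View pics/c1.png

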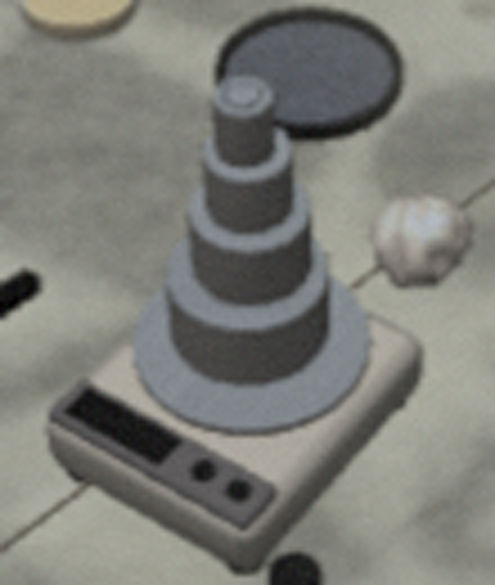

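Crop: four concentric tiers, no offset visible to the eye; fix cup a's mask and look from the wrist.

```bash
python3 - <<'E'
from h import *
m=viewer.camera_model("top");im=cv2.imread("pics/top0.png");v=im.max(2)
for th in(60,70,80,90):
    mask=(v<th).astype(np.uint8)&cv2.circle(np.zeros_like(v),(362,226),18,1,-1)
    cs,_=cv2.findContours(mask,cv2.RETR_EXTERNAL,cv2.CHAIN_APPROX_NONE);c=max(cs,key=cv2.contourArea)
    W=np.array([onz(m,p[0].astype(float),.007)[:2] for p in c],np.float32);print(th,cv2.minEnclosingCircle(W),W.min(0),W.max(0))
env.move_to([.441,.086,.255],R(20))
print(monitor.read_q(),monitor.read_time())
print(repr(viewer.camera_model("wrist")["world_from_camera"]))
cv2.imwrite("pics/w1.png",viewer.camera("wrist")[:,:,::-1])
E
```

```text
60 ((0.44508734345436096, -0.11323422938585281), 0.024157360196113586) [ 0.42305884 -0.13720062] [ 0.46605247 -0.08942369]
70 ((0.4445362687110901, -0.11331529915332794), 0.02443026937544346) [ 0.42305884 -0.13728108] [ 0.46826696 -0.08934952]
80 ((0.4445374608039856, -0.1132945716381073), 0.024496078491210938) [ 0.42300352 -0.13728108] [ 0.46826696 -0.08934952]
90 ((0.4436872899532318, -0.11300867050886154), 0.024891085922718048) [ 0.42069352 -0.13728108] [ 0.46832067 -0.08934952]
[ 1.32274548e+00  1.02570465e+01  9.55218524e+01  1.76482685e-02
  7.42261188e+01 -1.87478595e+01] 1.7
array([[ 9.39345209e-01, -3.30513920e-01, -9.16031013e-02,
         4.15564357e-01],
       [ 3.42971846e-01,  9.05953516e-01,  2.48230818e-01,
         1.53432278e-01],
       [ 9.44411248e-04, -2.64591714e-01,  9.64360064e-01,
         4.12056435e-01],
       [ 0.00000000e+00,  0.00000000e+00,  0.00000000e+00,
         1.00000000e+00]])
```

View pics/w1.png

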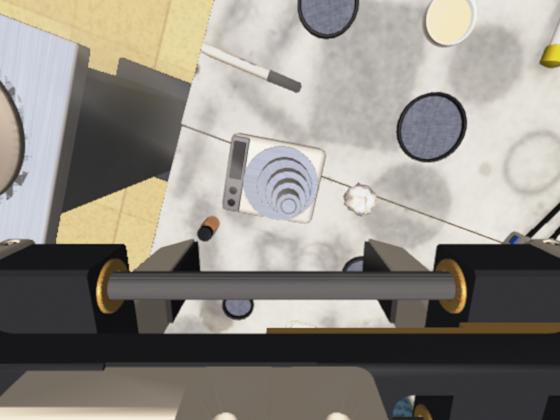

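Wrist view: stack's top disc at about (289,205), larger tiers seen as arcs up to the pan at (281,180). I'll take a second view with the tool turned half a turn so the camera mounting error cancels.

```bash
cat >> h.py <<'E'
def disc(img,m,c0,z,r):
    """top face: bright blob containing predicted centre; returns world centre, diameter"""
    g=cv2.resize(img,None,fx=4,fy=4,interpolation=cv2.INTER_CUBIC)
    return g
E
python3 - <<'E'
from h import *
import json
print("bias check: pix of (.441,.086,.162) view1")
m1=viewer.camera_model("wrist");print(pix(m1,[.441,.086,.162]))
env.move_to([.441,.086,.255],R(-160))
m2=viewer.camera_model("wrist");i2=viewer.camera("wrist")[:,:,::-1]
cv2.imwrite("pics/w2.png",i2)
np.savez("cams.npz",K=m1["K"],k1=m1["k1"],T1=m1["world_from_camera"],T2=m2["world_from_camera"])
i1=cv2.imread("pics/w1.png");o=[]
for i,m in((i1,m1),(i2,m2)):
    u,v=pix(m,[.441,.086,.13]).round().astype(int);print(u,v)
    o.append(cv2.resize(i[v-45:v+45,u-45:u+45],None,fx=4.4,fy=4.4,interpolation=cv2.INTER_CUBIC))
cv2.imwrite("pics/w12.png",np.hstack(o))
print(monitor.read_q(),monitor.read_time())
E
```

```text
bias check: pix of (.441,.086,.162) view1
[281.4919708  213.20137246]
281 204
280 203
[1.24734317e+00 1.02515466e+01 9.55189053e+01 4.34369596e-04
 7.42266477e+01 1.61225988e+02] 4.45
```

View pics/w12.png

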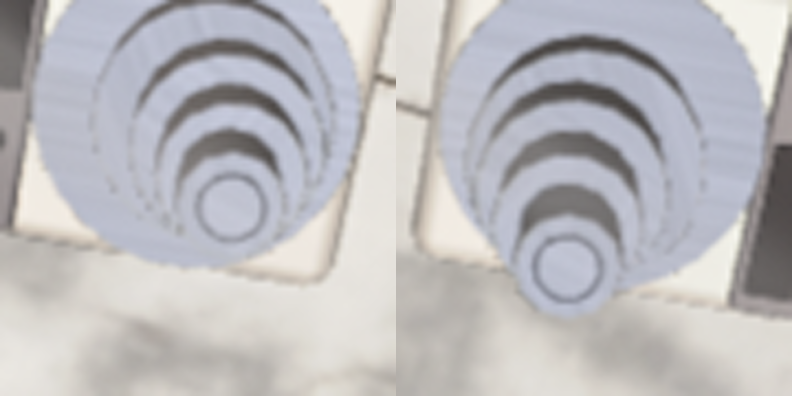

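Crops: a's engraved ring is centred at (231,207) left and (171,268) right (×4.4), i.e. about (288.1,205.7) and (273.5,218.5). All tiers are nearly concentric.

```bash
python3 - <<'E'
from h import *
d=np.load("cams.npz");m1=dict(K=d["K"],k1=float(d["k1"]),world_from_camera=d["T1"]);m2=dict(m1,world_from_camera=d["T2"])
P=[]
for m,(u0,v0),(a,b) in((m1,(281,204),(231,207)),(m2,(280,203),(171,268))):
    P.append(onz(m,(u0-45+(a+.5)/4.4-.5,v0-45+(b+.5)/4.4-.5),.162))
print(P,(P[0]+P[1])/2)
i=cv2.imread("pics/w1.png").max(2)
for n,m,s in(("w1",m1,(432,126)),):
    mask=(i<125).astype(np.uint8)&cv2.circle(np.zeros_like(i),s,50,1,-1)
    cs,_=cv2.findContours(mask,cv2.RETR_EXTERNAL,cv2.CHAIN_APPROX_NONE);c=max(cs,key=cv2.contourArea)
    W=np.array([onz(m,p[0].astype(float),.007)[:2] for p in c],np.float32);print(n,cv2.minEnclosingCircle(W))
# scene camera check of a's ring centre from crop (244,95)/4.5+(200,195)
m=viewer.camera_model("scene");print("scene",onz(m,(200+244.5/4.5-.5,195+95.5/4.5-.5),.162))
E
```

```text
[array([0.44398274, 0.09416877, 0.162     ]), array([0.44428862, 0.0937094 , 0.162     ])] [0.44413568 0.09393909 0.162     ]
w1 ((0.5975174903869629, 0.21766895055770874), 0.04490157589316368)
scene [0.44312018 0.09293854 0.162     ]
```

```bash
cat >> h.py <<'E'
G=.0085 # tip above weight base when gripped
AZ0=np.degrees(np.arctan2(.094,.444))
def ang(p): return 20+np.degrees(np.arctan2(p[1],p[0]))-AZ0
def pick(xy,base,dia,force):
    release(); o=R(20)
    env.move_to([*xy,base+G+.06],o)
    env.line_to([*xy,base+G],vel=.08)
    close(force); w=monitor.read_grip_width(); print("width",w,"pad",monitor.read_gripper_force())
    if abs(w-dia)>.003: raise SystemExit("bad grip")
    f=monitor.read_force(); env.line_to([*xy,.20+G],vel=.12)
    print("lift dF",monitor.read_force()-f,monitor.read_grip_width())
def place(xy):
    o=R(ang(xy)); env.move_to([*xy,.20],o)
    env.line_to([*xy,.003+G+.012],vel=.15); env.wait(.2); f0=monitor.read_force()[2]
    z=.003+G+.003
    while z>.003+G-.0025:
        env.line_to([*xy,z],vel=.02); df=monitor.read_force()[2]-f0
        if df>1.5: break
        z-=.0004
    print("touch z-nominal",z-.003-G,"dF",df,"w",monitor.read_grip_width())
    release(); env.wait(.2); env.line_to([*xy,.12],vel=.15)
E
python3 - <<'E'
from h import *
pick((.4441,.0939),.136,.022,12)
place((.4445,-.1133))
env.move_to([.444,.094,.255],R(20))
m=viewer.camera_model("wrist");i=viewer.camera("wrist")[:,:,::-1];cv2.imwrite("pics/w3.png",i);np.save("T3.npy",m["world_from_camera"])
u,v=pix(m,[.444,.094,.12]).round().astype(int);print(u,v,monitor.read_time())
o=cv2.resize(i[v-45:v+45,u-45:u+45],None,fx=4.4,fy=4.4,interpolation=cv2.INTER_CUBIC)
t=viewer.camera("scene")[:,:,::-1][310:390,305:395]
cv2.imwrite("pics/c3.png",np.hstack([o,cv2.resize(t,(396,396),interpolation=cv2.INTER_CUBIC)]))
E
```

```text
width 0.021060016046048288 pad 11.99220600272156
lift dF [-0.47603615 -0.0524422  -1.00758954] 0.021514468260023144
touch z-nominal -0.00019999999999999532 dF 1.94063937310503 w 0.021518374670164857
282 200 18.2417
```

View pics/c3.png

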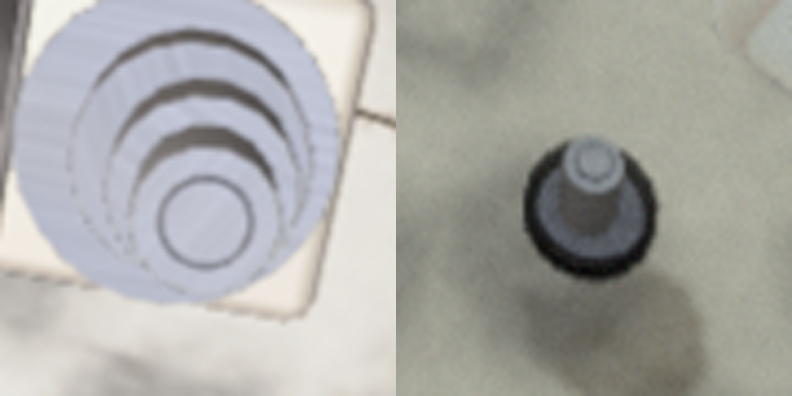

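a stands in its cup, upright and near centre; b's ring is at crop (206,222).

```bash
cat > step.py <<'E'
import sys
from h import *
n,cx,cy,u0,v0,top,base,dia,force,X,Y,out,zn=sys.argv[1:]
m=viewer.camera_model("wrist");m["world_from_camera"]=np.load(f"T{n}.npy")
p=onz(m,(int(u0)-45+(float(cx)+.5)/4.4-.5,int(v0)-45+(float(cy)+.5)/4.4-.5),float(top))[:2];print("weight at",p)
if np.hypot(*(p-[.444,.094]))>.012: raise SystemExit("odd")
pick(p,float(base),float(dia),float(force)); cup=(float(X),float(Y)); place(cup)
if zn!="0":
    env.move_to([.444,.094,.255],R(20))
    m=viewer.camera_model("wrist");i=viewer.camera("wrist")[:,:,::-1];np.save(f"T{out}.npy",m["world_from_camera"])
    u,v=pix(m,[.444,.094,float(zn)]).round().astype(int);print(u,v)
    o=cv2.resize(i[v-45:v+45,u-45:u+45],None,fx=4.4,fy=4.4,interpolation=cv2.INTER_CUBIC)
else: env.line_to([*cup,.25]);env.move_to([.444,-.1+.03,.255],R(0)); o=np.zeros((396,0,3),np.uint8)
ms=viewer.camera_model("scene");u,v=pix(ms,[*cup,.02]).round().astype(int);s=viewer.camera("scene")[:,:,::-1]
cv2.imwrite(f"pics/s{out}.png",s)
t=s[v-45:v+45,u-45:u+45]
cv2.imwrite(f"pics/c{out}.png",np.hstack([o,cv2.resize(t,(396,396),interpolation=cv2.INTER_CUBIC)]))
print(monitor.read_time())
E
python3 step.py 3 206 222 282 200 .136 .108 .033 15 .600 -.004 4 .1
```

```text
weight at [0.44517219 0.09368264]
width 0.032263006361877636 pad 14.999939700064715
lift dF [-0.86915192 -0.12341841 -1.45737815] 0.03265481666662069
touch z-nominal -0.00019999999999999532 dF 2.012147360964648 w 0.032237194993078505
281 196
29.7167
```

View pics/c4.png

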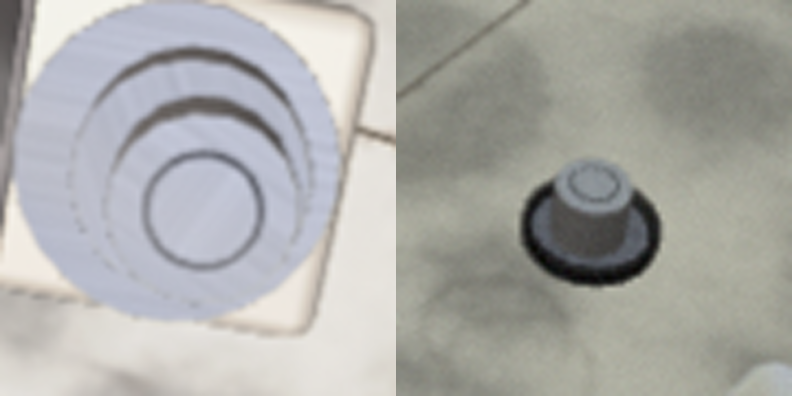

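b is in its cup, upright; c's ring is at crop (203,210).

```bash
python3 step.py 4 203 210 281 196 .108 .078 .046 20 .4205 .3015 5 .075
```

```text
weight at [0.44474479 0.09331171]
width 0.04507018190898354 pad 20.000023988541216
lift dF [ 0.21717447 -0.7975097  -1.61339942] 0.04494404228849158
touch z-nominal -0.00019999999999999532 dF 3.228902669638216 w 0.04565653985158815
282 192
41.325
```

View pics/c5.png

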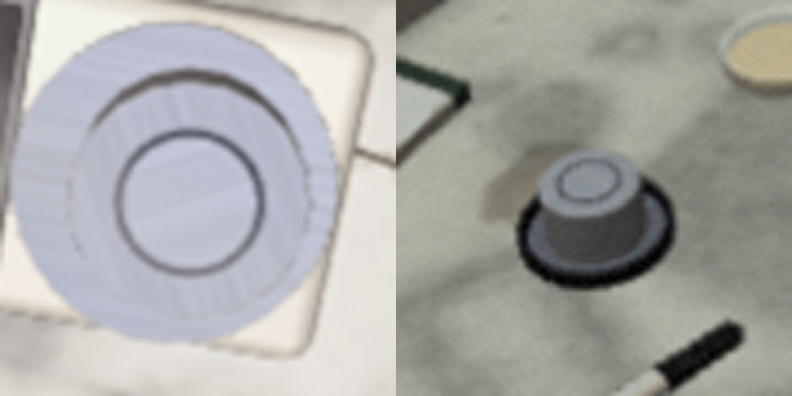

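c is in its cup; d's ring is at crop (189,202).

```bash
python3 step.py 5 189 202 282 192 .078 .046 .062 32 .598 .218 6 0
```

```text
weight at [0.44166154 0.09314945]
width 0.06141393839603679 pad 32.000361022073776
lift dF [-0.78943075 -1.51864946 -6.3386073 ] 0.061933185534939886
touch z-nominal 0.002599999999999998 dF 1.7301646236707575 w 0.061374219073304835
52.35
```

View pics/s6.png

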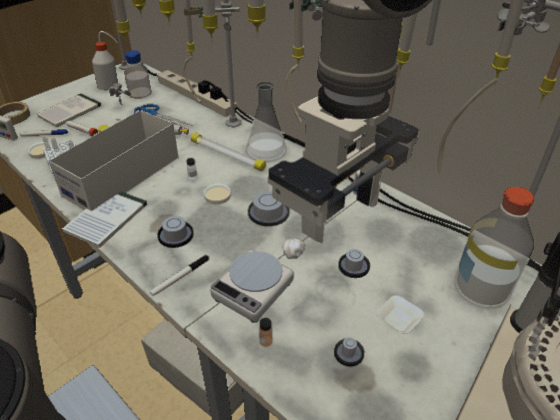

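View pics/c6.png

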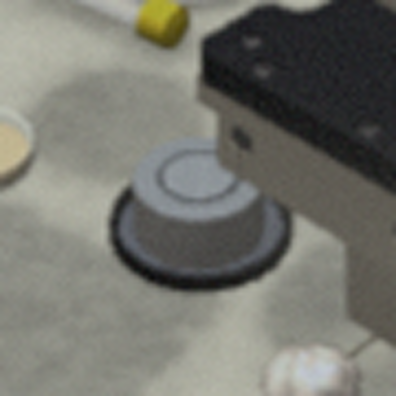

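All four weights are in their cups, but d touched 2.6 mm early, so I'll check that it sits flat.

```bash
python3 - <<'E'
from h import *
env.move_to([.56,.10,.22],R(10))
m=viewer.camera_model("wrist");i=viewer.camera("wrist")[:,:,::-1]
np.save("T7.npy",m["world_from_camera"]);u,v=pix(m,[.598,.218,.035]).round().astype(int);print(u,v,monitor.read_time())
a=cv2.resize(i[max(v-50,0):v+50,u-50:u+50],None,fx=4,fy=4,interpolation=cv2.INTER_CUBIC)
s=viewer.camera("scene")[:,:,::-1];cv2.imwrite("pics/s7.png",s)
b=cv2.resize(s[165:255,225:315],(400,400),interpolation=cv2.INTER_CUBIC)
h=min(len(a),400);cv2.imwrite("pics/c7.png",np.hstack([a[:h],b[:h]]))
E
```

```text
337 87 53.25
```

View pics/c7.png

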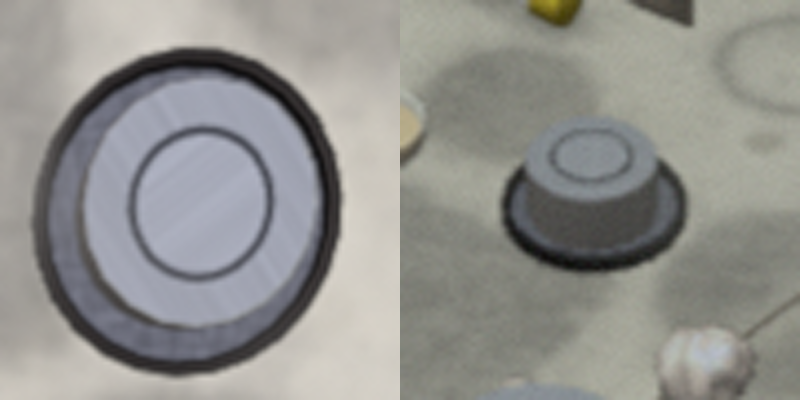

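d sits inside its cup with felt visible round it; ring centre at wrist (337,88), scene (268,200). I'll triangulate its height, and hand in if it matches 35 mm.

```bash
python3 - <<'E'
from h import *
m=viewer.camera_model("wrist");m["world_from_camera"]=np.load("T7.npy")
o1,d1=ray(m,(287+200.5/4-.5,37+204.5/4-.5))
o2,d2=ray(viewer.camera_model("scene"),(225+191.5*.225-.5,165+157.5*.225-.5))
t=np.linalg.lstsq(np.c_[d1,-d2],o2-o1,rcond=None)[0]
p,q=o1+t[0]*d1,o2+t[1]*d2;P=(p+q)/2;print(P,np.linalg.norm(p-q))
if abs(P[2]-.035)<.004 and np.hypot(*(P[:2]-[.598,.218]))<.008: print(ticket.job_done())
E
```

```text
[0.59746825 0.21786506 0.03293166] 0.0010700608688038603
the job is handed in; nothing more can be done
None
```

All four weights are in their own cups, upright, and the job is handed in at about 53 s. Weight d's touch-down triggered 2.6 mm early, so it may have dropped up to that far when released; afterwards its top measured 33 mm high against 35 mm expected (about 2 mm accuracy), which fits it sitting flat.

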